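# Shut and fasten the air-cleaner case with its quarter-turn stud

### The arm

A 6-joint arm with a two-finger parallel gripper is mounted at the origin on the work surface. World frame = base frame: x ahead of the robot, y to its left, z up, the work surface at z = 0. Lengths are in mm, angles in rad, forces in N, time in s.
With the tool pointing down it reaches from about 325 to 900 mm from the base axis. Payload 6.1 kg.
Tool frame: the origin (TCP) lies at the very end of the fingers, on their centre line; the grasp point (between the pads) lies 19 mm behind it; z points along the fingers, x is the direction in which the jaws open and shut, and the axes are right-handed (so a half turn about z gives the same grasp; the last joint's range is limited). The gripper opens to 85 mm and grips with 20 to 120 N. Pads are 22 mm wide; open, the fingers measure 114 mm over their backs; the gripper's body (76 mm by 85 mm) begins 54 mm behind the grasp point. The pads swing forward as they close: fully open they stand 13 mm farther back than shut.
Start: joints at [-1.367, 0.22, 1.526, -0, 1.395, -0.126], TCP at [202.401, -591.312, 231.3] pointing down, gripper open.
Joint ranges: [-2.98, 2.98], [-0.91, 2.08], [0.09, 2.57], [-1.24, 4.39], [0.2, 2.65], [-2.68, 2.68]. Speed limits (rad/s): [2.57, 2.57, 3.01, 3.14, 3.14, 3.14].

### API

Orientations are given as [roll, pitch, yaw] about the fixed x, y, z axes, in that order (R = Rz(yaw) Ry(pitch) Rx(roll)).
In Python, from rig import robot gives the robot as it stands. Calls block until the motion is done:
- robot.move_ptp(position, orientation): joint-space move of the TCP to a pose.
- robot.move_l(position, rot=None, vel=150, contact_N=None): straight line of the TCP; rot=None keeps the orientation; vel is the mean speed in mm/s. With contact_N (N) it stops when the force on the tool has changed by that much, and returns True; else False.
- robot.move_j(angles): joint-space move.
- robot.gripper_to(opening, effort=None): finger opening in mm; effort is the grip in N (None keeps the last); returns when the fingers have stopped.
- robot.dwell(seconds).
- robot.ik(position, orientation): joint angles nearest the present ones, or None.
- robot.camera(name): name is "scene" or "top" or "wrist"; returns (picture, depth): 420x560x3 uint8, blue, green, red; 420x560 float32, mm along the optical axis (not along the pixel's ray), 0 where there is no reading.
- robot.camera_info(name): a dict with "fx", "fy", "cx", "cy" (pixels), "camera_from_world" (4x4, takes a point from world to camera coordinates). Camera axes: x right, y up, looking along -z (the intrinsics and any distortion apply to the point x, -y, -z); pixel columns grow to the right and rows downward; lengths in mm; the calibration is good to about 2 mm. A picture is of the moment at which its call begins: read the wrist's pose just before it. camera_info takes no time and is no camera call; for the wrist camera it gives the pose at the moment of the call.
A pose or a line that the arm cannot do raises robot.Unreachable and nothing moves.
- robot.finish_job(): hands the job in, once; it reports no verdict.
Trained networks look in the newest picture that a camera, given by its name, has taken for a name from the list of things; names that differ only in an ending like _2 or _b are one class to them, and where a whole thing is asked for, a point or a joint stands for the part that bears it (a point fixed in the world has none). Each returns a list of dicts, best first, with "conf" (0 to 1); they miss things now and then, are a little off and sometimes report something else, mostly with a low value. They report only what shows in the picture. A call takes as long as a camera call. They do not tell look-alikes from the thing itself.
- robot.find_in(camera, thing): "centre" ([column, row] in pixels, amid what is visible of it).
Readings, each from a call of its own:
- robot.get_time_s(): time.
- robot.get_joints(): joint angles.
- robot.get_dq(): joint speeds.
- robot.get_effort(): joint torques, N m.
- robot.get_eef_pos(): TCP position.
- robot.get_tool_rot(): TCP orientation.
- robot.get_wrist_force(): force on the tool from outside, world axes, zero at the start.
- robot.get_torque(): the same for the moment, N m.
- robot.get_width(): finger opening in mm.
Only numpy, scipy, OpenCV 4.12 (cv2) and the standard library are available. Lean on these libraries where they do the work, as an engineer would, in place of code of your own. Each camera call takes 0.05 s, during which the arm holds its last target.

### The job

The air-cleaner case on the bench is ready to close: swing its cover fully shut, then with the red slot key press the brass stud down and turn it clockwise a quarter turn until it drops into its catch and holds the cover. Go gently: more than 25 N on the case or its stud cracks the plastic. Put the key back upright in the empty hole of the tool block, fully home, and leave everything else on the bench where it is.

Things in the scene. Friction and masses are not known exactly. Their poses are not given: they have to be found in the camera images.
- case: Black plastic air-cleaner case, 160 (x) x 120 (y) mm, fixed on a plywood board 230 x 190 x 12 mm. Origin: centre of the board's underside, on the bench; x points from the cover's free edge to its hinge edge, z up. Shut, its grey cover is a plate x -83 to 83, y -63 to 63, z 70 to 78 mm, flat but for 2 mm ribs (x -17 to 67 at y +-27, +-45). An inlet pipe 44 mm wide juts 34 mm from the -y side.
- cover (a joint): Angle of the cover in rad: 0 shut, growing as its free edge lifts; starts ajar at 0.45 to 0.9. The hinge is stiff and keeps the cover where it is left; 1 to 2 N at the free edge moves it. The hinge line is parallel to the case's y, at x = +80 mm, z = 70 mm of the case.
- cover_edge (a point): Middle of the free edge of the cover, on its upper face; moves with the cover, and its axes are the cover's (z normal to its upper face).
- stud_top (a point): Fixed to the case, with its axes: where the centre of the top of the brass stud's head lies, level with the cover's top, when the cover is shut and the stud is up. The stud is carried by the cover. Head 22 mm across, in a 26 mm hole; a slot 4.6 mm wide and 4 mm deep runs right across it, along the case's x but left up to 0.27 rad to either side: find it by feel or sight.
- stud_catch (a point): Fixed to the case, on the stud's axis, 30 mm under stud_top. The catch near it is set by a screw to a height that differs each time and is not known: the stud turns only when pressed 3.5 to 13.5 mm down and bottoms firmly 1.6 mm past that. Spring: 4 N starts it down, then 0.65 N per mm, so under 14 N until it bottoms; feel for the floor.
- tick (a point): White tick on the cover, hinge side of the stud, 20 mm from its axis. Kept down, the stud turns clockwise seen from above: a red dot on its head (stud_c5, 7 mm off the axis) goes from the case's +y side to this tick, with a stop at 1.72 rad. Within 0.2 rad of a quarter turn it can rise 2.5 mm into its catch and stays. Up, it keeps its angle by friction. Blade slack in the slot: 0.13 rad either way.
- key_grip (a point): Middle of the flat red handle of the slot key, standing upright in the tool block. Handle 34 mm along the key's x, 12 thick along its y, 50 high (25 above and below this point). Under it a flange 30 mm across (underside 30 mm below this point), a 10 mm shank, and a blade 12 mm along x, 3 along y, whose tip is 66 mm below this point. Alike both ways round. About 80 g.
- rack: Dark wooden tool block, 60 (x) x 230 (y) x 44 mm high, fixed. Origin: centre of its underside. Three round 19.5 mm holes go right through. The key and two other stub tools stand in them in any order, flanges resting on the block's top, tips 8 mm above the bench; the key's handle lies roughly along the row.
- rack_hole0 (a point): Mouth of the hole at y = -75 mm, in the top of the block.
- rack_hole1 (a point): Mouth of the middle hole, in the top of the block.
- rack_hole2 (a point): Mouth of the hole at y = +75 mm, in the top of the block.
- awl: Bystander in the tool block: awl with a round light-wood handle 28 mm wide; total height 87 mm; origin at its tip.
- nutdriver: Bystander in the tool block: nut driver with a round blue handle 26 mm wide; total height 91 mm; origin at its tip.
- carburettor: Bystander: aluminium carburettor, about 70 x 100 x 82 mm, standing; origin under its centre.
- wrench_a: Bystander: spanner 200 mm long lying flat; origin under its centre.
- wrench_b: Bystander: spanner 160 mm long lying flat; origin under its centre.
- gear: Bystander: dark steel gear 76 mm across, 20 mm high, lying flat; origin under its centre.
- oil_bottle: Bystander: yellow oil bottle, 60 mm wide, 160 mm high, standing; origin under its centre.
- spark_plug: Bystander: spark plug 70 mm long lying flat; origin under its middle.
Mind the look-alikes: they are no part of the job. Of the things that look like the part that bears key_grip, the smallest one is meant. There is more than one size of the rack; the one meant has the size given above.

How it is judged (in metres and radians):
On the way, in this order (a step that is already met when the one before it is completed fails the run):
1. the cover has been swung shut (value of joint cover below 0.03 rad), for 0.2 s.
2. the stud, pressed down by the key, has been turned well over half way (contact force between key and case above 0.5 N and x of stud_c5 in the frame of case above -0.0495 m and distance between stud_c4 and catch_c6 below 0.0064 m).
At the end, for the whole second after the job is handed in: Cover shut (within 0.02 rad); stud a quarter turn on (within 0.3 rad), its cross pin (stud_c4) risen into the catch's groove (7.0 to 9.1 mm over catch_c6); key released, at rest, upright (within 0.12 rad) in a hole of the block, flange within 3 mm of its top (value of joint cover below 0.02 rad and x of stud_c5 in the frame of case above -0.0484 m and distance between stud_c4 and catch_c6 between 0.007 and 0.0091 m and (horizontal distance between key_grip and rack_hole0 below 0.01 m or horizontal distance between key_grip and rack_hole1 below 0.01 m or horizontal distance between key_grip and rack_hole2 below 0.01 m) and z of key_grip in the frame of rack below 0.077 m and angle between key_grip's own z axis and vertical below 0.12 rad and linear speed of key below 0.02 m/s); the robot touches nothing.
It fails at once if the key pressed or twisted on the case, cover or stud with more than 25 N (contact force between key and case above 25 N).
It fails at once if the robot pressed on the case, cover or stud with more than 25 N (contact force between the arm and case above 25 N).
It fails at once if a tool in the block was knocked out of its place (over 15 mm) (distance of any of awl, nutdriver from where it was at the start of the episode above 0.015 m).
It fails at once if something else on the bench was moved by more than 30 mm (distance of any of carburettor, wrench_a, wrench_b, gear, oil_bottle, spark_plug from where it was at the start of the episode above 0.03 m).
It also fails if it takes over 72 s, if anything falls off the work surface, if the arm or the gripper's body presses on something with over 40 N, if the wrist force passes 120 N, or if a joint passes its speed limit or range.

## Working session

There is one attempt and no reset: what is moved stays moved. The work goes in short steps, each a Python script; the robot and the scene stay as the last script left them, time stands still between calls to the robot, and variables do not carry over. Pictures are saved under pics/ and viewed, and the job is handed in when it is done.

```bash
ls; mkdir -p pics
python3 - <<'E'
from rig import robot
import cv2
for n in ("scene","top","wrist"):
    im,d=robot.camera(n); cv2.imwrite(f"pics/{n}0.png",im)
    i=robot.camera_info(n); print(n,i["fx"],i["cx"],i["cy"],i["camera_from_world"], {k:v for k,v in i.items() if k not in("fx","fy","cx","cy","camera_from_world")})
print(robot.get_time_s(), robot.get_tool_rot(), robot.get_wrist_force())
E
```

```text
pics
scene 511.5157860215549 283.19363793812306 213.45222780295165 [[-8.21514927e-01  5.70186800e-01  4.87119371e-04  4.59614372e+02]
 [-4.72562588e-01 -6.81337262e-01  5.58984916e-01  2.65261501e+02]
 [ 3.19057713e-01  4.58984258e-01  8.29177681e-01 -1.70438188e+03]
 [ 0.00000000e+00  0.00000000e+00  0.00000000e+00  1.00000000e+00]] {}
top 518.5663298777685 284.8391532825223 209.0516526447404 [[-1.34041260e-02 -9.99873555e-01 -8.55586441e-03  4.10381491e+01]
 [ 9.87168519e-01 -1.45944752e-02  1.59013573e-01 -5.71491973e+02]
 [-1.59118335e-01 -6.31464202e-03  9.87239323e-01 -1.62782333e+03]
 [ 0.00000000e+00  0.00000000e+00  0.00000000e+00  1.00000000e+00]] {}
wrist 349.34399506265635 278.28262280681133 212.47315830974253 [[ 3.23734975e-01 -9.46146987e-01 -1.24323073e-03 -6.24097412e+02]
 [ 9.03603198e-01  3.09567193e-01 -2.96090212e-01  3.75568722e+01]
 [ 2.80529725e-01  9.47313699e-02  9.55159171e-01 -3.80098104e+02]
 [ 0.00000000e+00  0.00000000e+00  0.00000000e+00  1.00000000e+00]] {}
0.15 [-3.14139616e+00  1.53686391e-03 -1.24103673e+00] [-0.65377508  0.15796375 -0.0039759 ]
```

View pics/scene0.png

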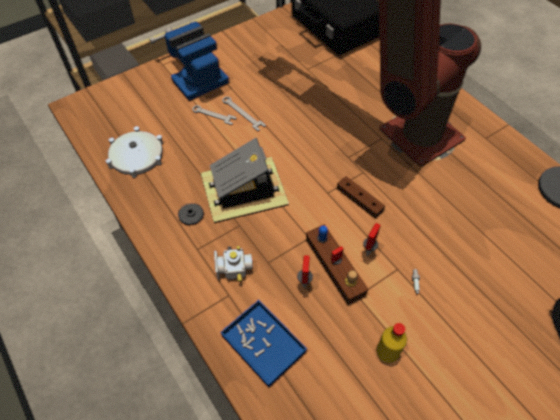

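View pics/top0.png

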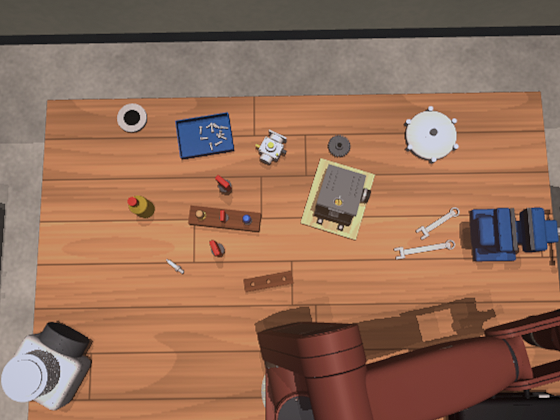

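View pics/wrist0.png

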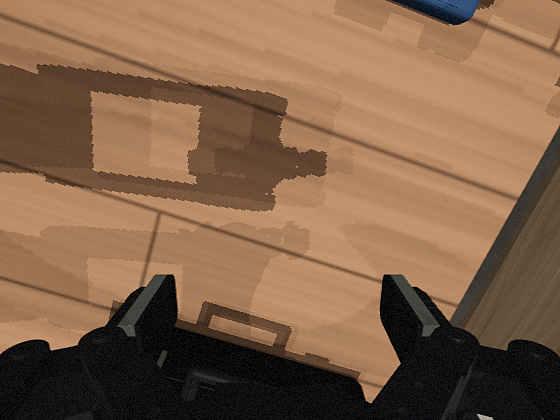

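```bash
cat > h.py <<'E'
from rig import robot
import cv2, numpy as np
def unproj(info,u,v,d):
    p=np.array([(u-info["cx"])/info["fx"]*d, -(v-info["cy"])/info["fy"]*d, -d,1.])
    return (np.linalg.inv(info["camera_from_world"])@p)[:3]
def proj(info,P):
    q=info["camera_from_world"]@np.append(P,1.); 
    return np.array([info["cx"]+info["fx"]*q[0]/-q[2], info["cy"]-info["fy"]*q[1]/-q[2]])
def cloud(info,depth):
    v,u=np.mgrid[0:depth.shape[0],0:depth.shape[1]]
    d=depth.astype(float)
    p=np.stack([(u-info["cx"])/info["fx"]*d,-(v-info["cy"])/info["fy"]*d,-d,np.ones_like(d)],-1)
    return (p@np.linalg.inv(info["camera_from_world"]).T)[...,:3]
def ray_z(info,u,v,z):
    T=np.linalg.inv(info["camera_from_world"]); o=T[:3,3]
    r=T[:3,:3]@np.array([(u-info["cx"])/info["fx"],-(v-info["cy"])/info["fy"],-1.])
    return o+r*(z-o[2])/r[2]
E
python3 - <<'E'
from h import *
im,d=robot.camera("top"); i=robot.camera_info("top")
np.savez("top.npz",im=im,d=d); C=cloud(i,d)
for n,(u,v) in dict(redT=(222,181),redR=(222,213),redB=(215,245),awl=(200,214),nut=(246,218),bench=(280,250),stud=(339,201),coverfree=(352,170),board=(316,170),wood2=(262,283)).items(): print(n,C[v,u].round(0))
for t in ("rack","key_grip","stud_top","cover_edge","rack_hole0","rack_hole1","rack_hole2","case"):
    for r in robot.find_in("top",t)[:4]:
        c=r["centre"]; print(t,np.round(c),round(r["conf"],2),C[int(c[1]),int(c[0])].round(0))
cv2.imwrite("pics/topcrop.png",cv2.resize(im[150:300,170:390],None,fx=3.6,fy=3.6,interpolation=2))
E
```

```text
redT [649. 225. 133.]
redR [553. 229. 102.]
redB [451. 246. 128.]
awl [552. 299.  95.]
nut [537. 154. 100.]
bench [444.  51.  -0.]
stud [ 580. -133.  138.]
coverfree [ 705. -192.   15.]
board [708. -72.  12.]
wood2 [337. 109.  27.]
rack [271. 282.] 0.87 [343.  84.  24.]
rack [225. 222.] 0.65 [534. 224.  60.]
rack [224. 217.] 0.53 [543. 224.  86.]
rack [342. 144.] 0.19 [ 793. -161.   22.]
key_grip [222. 185.] 0.74 [640. 226. 127.]
key_grip [217. 250.] 0.48 [436. 243. 128.]
key_grip [223. 220.] 0.45 [535. 226.  97.]
stud_top [338. 202.] 0.82 [ 577. -127.  137.]
cover_edge [340. 192.] 0.87 [ 614. -139.  119.]
cover_edge [434. 222.] 0.6 [ 528. -453.    5.]
rack_hole0 [222. 218.] 0.95 [541. 229.  99.]
rack_hole0 [267. 280.] 0.64 [350.  97.  22.]
rack_hole1 [222. 218.] 0.95 [541. 229.  99.]
rack_hole1 [267. 280.] 0.64 [350.  97.  22.]
rack_hole2 [222. 218.] 0.95 [541. 229.  99.]
rack_hole2 [267. 280.] 0.64 [350.  97.  22.]
case [337. 198.] 0.76 [ 590. -128.  134.]
case [246. 222.] 0.67 [527. 154. 101.]
case [339. 192.] 0.55 [ 614. -136.  123.]
```

View pics/topcrop.png

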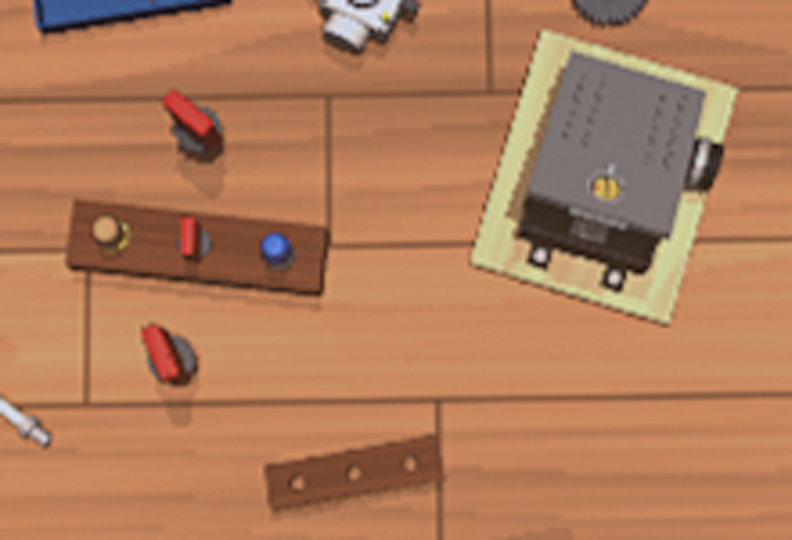

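Run:
```python
from h import *
from scipy.spatial.transform import Rotation as R
i=robot.camera_info("wrist"); T=np.linalg.inv(i["camera_from_world"])
Rt=R.from_euler('xyz',robot.get_tool_rot()).as_matrix(); p=robot.get_eef_pos()
print("cam in tool",Rt.T@(T[:3,3]-p), "axis",Rt.T@(-T[:3,2]), "img x",Rt.T@T[:3,0])
it=robot.camera_info("top")
c=np.array([(545,30),(738,90),(668,325),(470,265)])/3.6+[170,150]
P=np.array([ray_z(it,u,v,12) for u,v in c]);print(P.round(0),P.mean(0)); print(np.linalg.norm(np.diff(P,axis=0,append=P[:1]),axis=1))
r=np.array([(75,200),(328,230),(322,296),(68,268)])/3.6+[170,150]
# top corners z=44
P=np.array([ray_z(it,u,v,44) for u,v in r]);print(P.round(0),P.mean(0)); print(np.linalg.norm(np.diff(P,axis=0,append=P[:1]),axis=1))
```

```text
cam in tool [  -0.16954693  -76.55776545 -142.9440129 ] axis [1.95734451e-04 2.96268881e-01 9.55104555e-01] img x [ 9.99999957e-01  1.51596492e-04 -2.51959604e-04]
[[ 747.  -91.   12.]
 [ 688. -268.   12.]
 [ 471. -196.   12.]
 [ 528.  -18.   12.]] [ 608.6381872  -143.20970923   12.        ]
[186.51564479 228.36923112 187.15892158 231.14352259]
[[588. 337.  44.]
 [558. 110.  44.]
 [498. 116.  44.]
 [527. 343.  44.]] [542.70348518 226.34922375  44.        ]
[229.6578423   59.70809924 228.98197966  61.85098628]
```

Run:
```python
from h import *
pi=np.pi
def look(n,p,yaw):
    robot.move_ptp(p,[pi,0,yaw]); i=robot.camera_info("wrist"); im,d=robot.camera("wrist")
    np.savez(n+".npz",im=im,d=d,info=np.array([i],dtype=object)); cv2.imwrite(f"pics/{n}.png",im)
robot.gripper_to(0)
look("case1",[570,-135,300],-0.32-pi/2+pi)
print(robot.get_time_s(),robot.get_joints().round(2) if hasattr(robot.get_joints(),'round') else robot.get_joints())
```

```text
3.5333 [-0.37  0.09  1.54 -0.    1.51 -1.62]
```

View pics/case1.png

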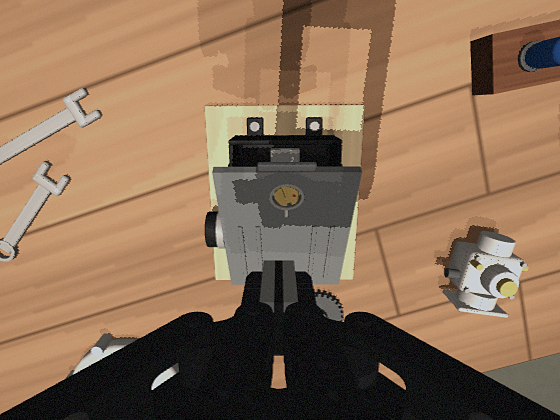

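Run:
```python
from h import *
z=np.load("case1.npz",allow_pickle=True); im,d,i=z["im"],z["d"],z["info"][0]
C=cloud(i,d)
m=np.zeros(d.shape,bool); m[172:250,218:355]=1
P=C[m]; P=P[P[:,2]>60]
c=np.median(P,0)
for _ in range(5):
    c=P.mean(0); n=np.linalg.svd(P-c,full_matrices=False)[2][2]; n*=np.sign(n[2]); P=P[abs((P-c)@n)<2]
print(n,c,len(P),"ang",np.arccos(n[2]),"tilt dir",np.arctan2(n[1],n[0]))
for k in [(287,195),(293,196),(287,212),(213,168),(362,167),(288,166)]: print(k,C[k[1],k[0]].round(1))
# board corners
for k in [(206,104),(364,104),(355,279),(217,279)]: print(k,C[k[1],k[0]].round(0),ray_z(i,*k,12).round(1))
cv2.imwrite("pics/case1z.png",cv2.resize(im[90:290,190:380],None,fx=3,fy=3,interpolation=2))
cv2.imwrite("pics/stud1z.png",cv2.resize(im[175:220,262:312],None,fx=12,fy=12,interpolation=2))
```

```text
[ 0.4719734  -0.15697408  0.86752536] [ 592.74500742 -135.5751126   130.55972904] 1786 ang 0.5205910228888599 tilt dir -0.32108226006408885
(287, 195) [ 576.1 -128.9  134.6]
(293, 196) [ 577.  -123.8  141.3]
(287, 212) [ 592.7 -134.2  130.4]
(213, 168) [ 530.6 -181.   145.9]
(362, 167) [ 6.048e+02 -3.460e+01  3.000e-01]
(288, 166) [ 548.1 -119.4  153.2]
(206, 104) [ 471. -195.    0.] [ 471.5 -192.3   12. ]
(364, 104) [531. -13.   2.] [530.3 -15.8  12. ]
(355, 279) [756. -83.   0.] [749.  -84.2  12. ]
(217, 279) [ 689. -264.   12.] [ 689.2 -263.7   12. ]
```

View pics/case1z.png

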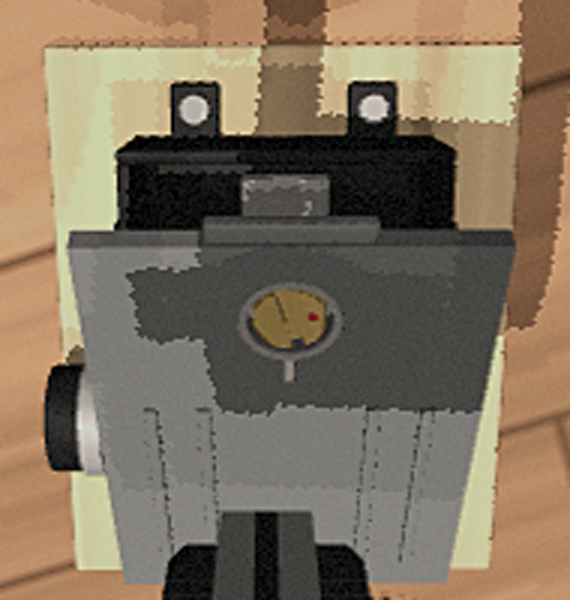

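View pics/stud1z.png

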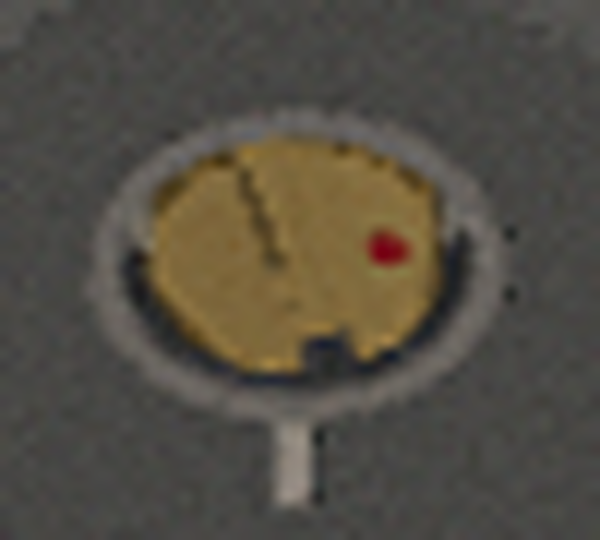

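```bash
cat >> h.py <<'E'
pi=np.pi
CY=-0.321; CC=np.array([609.5,-141.,0.])
def case2w(p):
    c,s=np.cos(CY),np.sin(CY); x,y,z=p
    return CC+np.array([c*x-s*y,s*x+c*y,z])
def w2case(P):
    c,s=np.cos(CY),np.sin(CY); q=np.asarray(P)-CC
    return np.array([c*q[0]+s*q[1],-s*q[0]+c*q[1],q[2]])
def arc(th,x0=-68,y0=35):
    L=x0-80
    return case2w([80+L*np.cos(th)+8*np.sin(th),y0,70-L*np.sin(th)+8*np.cos(th)])
E
python3 - <<'E'
from h import *
rot=[pi,0,-0.32+pi/2]
robot.move_ptp(arc(0.52)+[0,0,45],rot)
f0=np.array(robot.get_wrist_force())
for th in (0.62,0.52,0.42,0.32,0.24,0.16,0.10,0.06,0.03):
    hit=robot.move_l(arc(th),vel=70,contact_N=10); f=np.array(robot.get_wrist_force())-f0
    print(th,hit,f.round(1),np.round(robot.get_eef_pos(),1))
    if hit: break
if not hit:
    for th in np.arange(0.02,-0.03,-0.01):
        hit=robot.move_l(arc(th),vel=15,contact_N=6); f=np.array(robot.get_wrist_force())-f0
        print(round(th,3),hit,f.round(1),np.round(robot.get_eef_pos(),1))
        if hit or abs(f[2])>7: break
print(robot.get_time_s())
E
```

```text
0.62 False [-0.5 -0.5 -0.7] [586.4 -96.5 162.2]
0.52 False [ 0.1  0.7 -0.9] [577.6 -93.4 149.9]
0.42 False [-0.3  0.7 -1.2] [570.6 -91.2 136.9]
0.32 False [-0.1  0.2 -1.2] [564.8 -89.3 123.3]
0.24 False [-0.8  0.3 -1.2] [561.2 -88.  112.1]
0.16 False [-0.1  1.4 -1.3] [558.3 -87.1 100.6]
0.1 False [-0.5  1.3 -1.7] [556.9 -86.6  92. ]
0.06 False [-0.1  0.5 -1.1] [556.3 -86.4  86.4]
0.03 False [ 0.5 -0.1 -1.2] [556.  -86.3  82.1]
0.02 False [ 0.1  0.9 -1.9] [556.2 -86.4  80.9]
0.01 False [-0.6  0.5 -1.4] [556.  -86.4  79.4]
0.0 False [ 0.   0.6 -1.2] [556.1 -86.4  78. ]
-0.01 False [-4.4  1.1  8.5] [556.2 -86.4  77.9]
8.175
```

```bash
cat >> h.py <<'E'
def look(n,p,yaw):
    robot.move_ptp(p,[pi,0,yaw]); snap(n)
def snap(n):
    i=robot.camera_info("wrist"); im,d=robot.camera("wrist")
    np.savez(n+".npz",im=im,d=d,info=np.array([i],dtype=object)); cv2.imwrite(f"pics/{n}.png",im)
def load(n):
    z=np.load(n+".npz",allow_pickle=True); return z["im"],z["d"],z["info"][0]
E
python3 - <<'E'
from h import *
robot.dwell(0.1)
p=np.array(robot.get_eef_pos()); robot.move_l(p+[0,0,60],vel=200)
P=case2w([-55,0,0]); a=[np.cos(CY),np.sin(CY),0]
look("case2",P+25*np.array(a)+[0,0,190],-0.32+pi/2)
i=robot.camera_info("wrist"); print(proj(i,case2w([-55,0,78])))
im,d,i=load("case2"); C=cloud(i,d); u,v=map(int,proj(i,case2w([-55,25,78]))); print(C[v,u],robot.get_time_s())
E
```

```text
[277.55520645 177.22951648]
[564.71847132 -99.87459635  77.27716627] 9.175
```

View pics/case2.png

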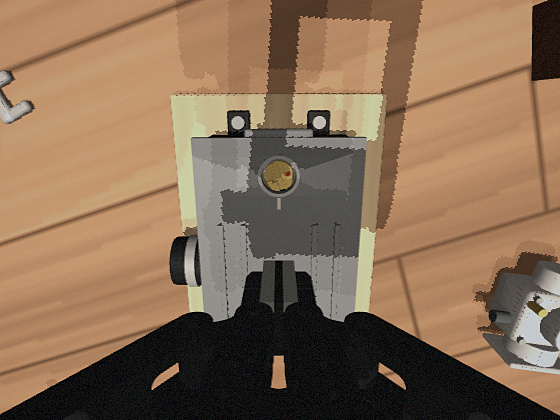

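Run:
```python
from h import *
im,d,i=load("case2"); it=robot.camera_info("top")
cv2.imwrite("pics/stud2z.png",cv2.resize(im[150:215,245:313],None,fx=9,fy=9,interpolation=cv2.INTER_CUBIC))
# rectified patch of cover top plane z=78, 5 px/mm, 60x60 mm, axes: right=case +y? rows = case x
H=[]
n=300; src=[];dst=[]
for a,b in [(-85,-30),(-85,30),(-25,30),(-25,-30)]:
    src.append(proj(i,case2w([a,b,78]))); dst.append([(b+30)*10,(a+85)*10])
M=cv2.getPerspectiveTransform(np.float32(src),np.float32(dst))
w=cv2.warpPerspective(im,M,(600,600),flags=cv2.INTER_CUBIC); cv2.imwrite("pics/rect2.png",w)
for k in [(192,138),(365,136)]: print(k,w2case(ray_z(i,*k,78)))
C=cloud(i,d); h=C[...,2]
hsv=cv2.cvtColor(im,cv2.COLOR_BGR2HSV); m=(hsv[...,0]>12)&(hsv[...,0]<32)&(hsv[...,1]>90)&(h>70)&(h<90)
ys,xs=np.where(m); sel=(xs>250)&(xs<305)&(ys>145)&(ys<210); print(np.c_[xs,ys][sel].mean(0),sel.sum(), h[m].mean())
```

```text
(192, 138) [-81.68998753 -61.70781129  78.        ]
(365, 136) [-83.04277856  61.88135701  78.        ]
[278.17604618 175.32467532] 693 77.1380087433704
```

View pics/rect2.png

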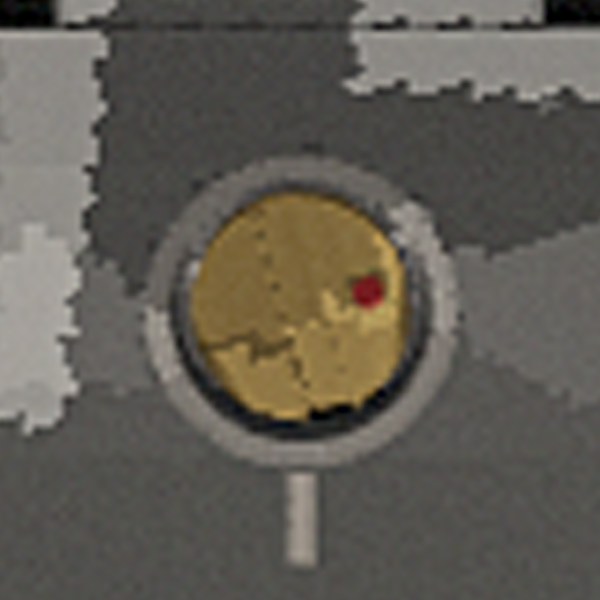

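Run:
```python
from h import *
a=np.array([np.cos(CY),np.sin(CY),0])
look("case3",case2w([-55,0,125])+40*a,-0.32+pi/2)
robot.move_l(np.array(robot.get_eef_pos())+[0,0,120],vel=250)
robot.gripper_to(60)
look("rack1",[543,226,230],0.0+pi/2 if False else pi/2-0.13)
print(robot.get_time_s())
im,d,i=load("case3")
src=[];dst=[]
for x,y in [(-80,-25),(-80,25),(-30,25),(-30,-25)]:
    src.append(proj(i,case2w([x,y,78]))); dst.append([(y+25)*12,(x+80)*12])
print(src)
M=cv2.getPerspectiveTransform(np.float32(src),np.float32(dst))
cv2.imwrite("pics/rect3.png",cv2.warpPerspective(im,M,(600,600),flags=cv2.INTER_CUBIC))
```

```text
12.2417
[array([228.28146731, 130.14428721]), array([323.76846156, 130.2981678 ]), array([320.31020177, 221.0570432 ]), array([231.79555475, 220.9159515 ])]
```

View pics/rect3.png

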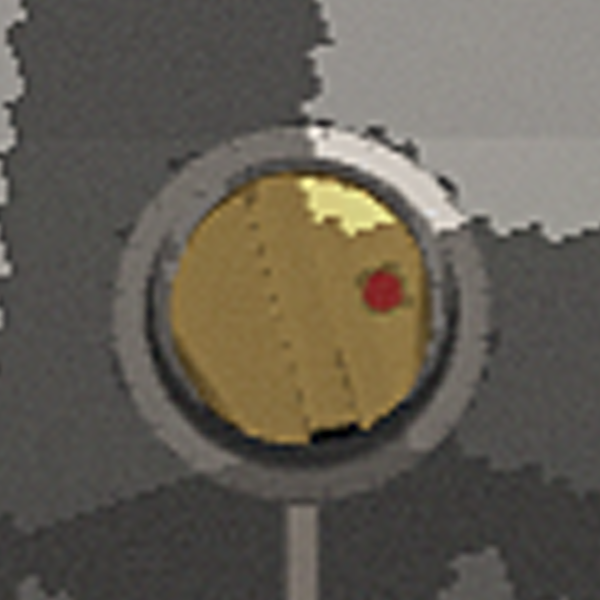

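View pics/rack1.png

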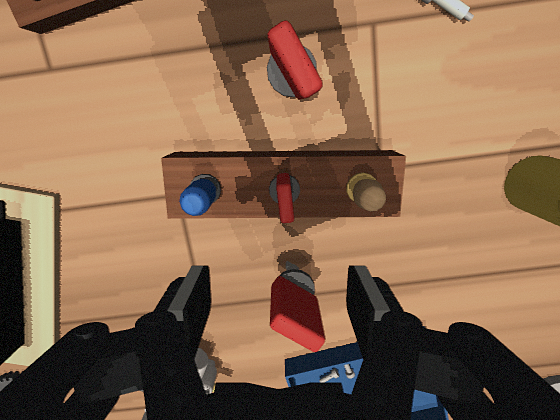

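Run:
```python
from h import *
im,d,i=load("rack1"); C=cloud(i,d)
cv2.imwrite("pics/rack1z.png",cv2.resize(im[140:260,150:420],None,fx=2.9,fy=2.9,interpolation=cv2.INTER_CUBIC))
hsv=cv2.cvtColor(im,cv2.COLOR_BGR2HSV); m=((hsv[...,0]<8)|(hsv[...,0]>172))&(hsv[...,1]>150)
m[:150]=0;m[240:]=0
P=C[m]; P=P[P[:,2]>50]; print(len(P),P.min(0),P.max(0))
t=P[P[:,2]>94]; print(len(t),t.mean(0),t.min(0),t.max(0)); print(np.linalg.eigh(np.cov(t[:,:2].T)))
r=[(163,158),(406,155),(404,217),(167,217)]
for k in r: print(k,C[k[1],k[0]].round(0),ray_z(i,*k,44).round(1))
```

```text
688 [469.7069484  224.55830775  52.31193835] [563.31149845 236.72188187 373.01667523]
564 [545.41562295 230.69588446 100.72513984] [469.7069484  224.55830775  94.02919216] [563.31149845 236.6685543  373.01667523]
EighResult(eigenvalues=array([ 10.925233  , 132.32984419]), eigenvectors=array([[-0.0363204, -0.9993402],
       [-0.9993402,  0.0363204]]))
(163, 158) [503. 121.  44.] [503.1 121.4  44. ]
(406, 155) [538. 363.   0.] [530.2 348.   44. ]
(404, 217) [608. 359.  -0.] [591.4 344.6  44. ]
(167, 217) [573.  96.   1.] [560.7 112.   44. ]
```

View pics/rack1z.png

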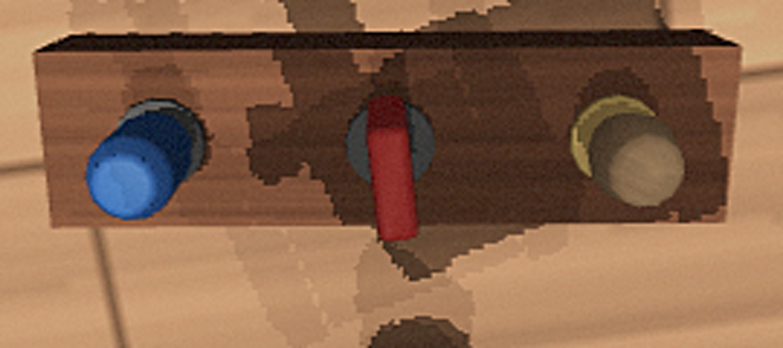

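Run:
```python
from h import *
im,d,i=load("rack1"); C=cloud(i,d)
hsv=cv2.cvtColor(im,cv2.COLOR_BGR2HSV); m=((hsv[...,0]<8)|(hsv[...,0]>172))&(hsv[...,1]>150)
m[:150]=0;m[240:]=0; m&=(C[...,2]>94)&(C[...,2]<104)
t=C[m]; print(len(t),t.mean(0),t.min(0),t.max(0))
ys,xs=np.where(m); q=np.array([ray_z(i,u,v,99)[:2] for u,v in zip(xs,ys)]).astype(np.float32)
print(cv2.minAreaRect(q))
# from top camera
z=np.load("top.npz"); it=robot.camera_info("top"); C=cloud(it,z["d"]);h2=cv2.cvtColor(z["im"],cv2.COLOR_BGR2HSV)
m=((h2[...,0]<8)|(h2[...,0]>172))&(h2[...,1]>150); m[:205]=0; m[230:]=0;m[:,:210]=0;m[:,235:]=0
m2=m&(C[...,2]>92)&(C[...,2]<106); ys,xs=np.where(m2)
q=np.array([ray_z(it,u,v,99)[:2] for u,v in zip(xs,ys)]).astype(np.float32); print(len(q),cv2.minAreaRect(q))
r=[(163,158),(406,155),(404,217),(167,217)]
P=np.array([ray_z(i,*k,44) for k in r]);print(P.mean(0),np.linalg.norm(np.diff(P,axis=0),axis=1))
# flange circle estimate crop coords
print(ray_z(i,150+390/2.9,140+140/2.9,49))
```

```text
560 [545.9563992  230.66164769  98.7802003 ] [529.93512547 224.55830775  94.02919216] [563.31149845 236.6685543  101.07969985]
((546.0819702148438, 230.6545867919922), (11.683460235595703, 33.93585205078125), 88.92359924316406)
36 ((546.0159912109375, 230.5869140625), (28.589637756347656, 9.38429069519043), 0.31949806213378906)
[546.36791107 231.4748432   44.        ] [228.23600254  61.27100828 234.55863145]
[545.85951154 231.05639516  49.        ]
```

Run:
```python
from h import *
rot=[pi,0,pi/2-0.019]
robot.gripper_to(40,60)
robot.move_ptp([546,230.6,125],rot)
print(robot.move_l([546,230.6,56],vel=100,contact_N=8), robot.get_eef_pos(),robot.get_wrist_force())
robot.gripper_to(0,60); print(robot.get_width(),robot.get_wrist_force())
print(robot.move_l([546,230.6,140],vel=120), robot.get_width(),robot.get_wrist_force(),robot.get_time_s())
snap("held1")
```

```text
False [546.61512515 230.76982725  56.69528845] [-0.31878644 -0.41569195  0.43340091]
11.56394195560916 [-0.40922774  0.27471785  4.01632669]
False 11.342206306771914 [ 0.00629009 -0.59542837 -0.89798107] 15.125
```

View pics/held1.png

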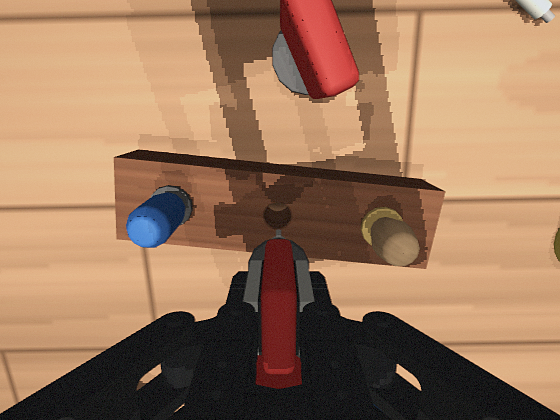

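```bash
cat >> h.py <<'E'
from scipy.spatial.transform import Rotation as Ro
def tool(): return np.array(robot.get_eef_pos()),Ro.from_euler('xyz',robot.get_tool_rot()).as_matrix()
def keyintool(n):
    im,d,i=load(n); C=cloud(i,d); p,R=tool()
    hsv=cv2.cvtColor(im,cv2.COLOR_BGR2HSV); m=((hsv[...,0]<8)|(hsv[...,0]>172))&(hsv[...,1]>120); m[:150]=0
    Q=(C-p)@R; m&=(abs(Q[...,0])<12)&(abs(Q[...,1])<40)&(Q[...,2]<0)
    q=Q[m]; return q
E
python3 - <<'E'
from h import *
q=keyintool("held1"); print(len(q),q.min(0),q.max(0))
print(np.histogram(q[:,2],bins=12))
t=q[q[:,2]<q[:,2].min()+6]; print(len(t),t.min(0),t.max(0)); print(cv2.minAreaRect(t[:,:2].astype(np.float32)))
f=np.polyfit(q[(q[:,2]<-38),1],q[q[:,2]<-38,2],1);print(f)
im,d,i=load("held1"); print("hole",ray_z(i,277.5,216,44))
cv2.imwrite("pics/held1z.png",cv2.resize(im[190:400,200:360],None,fx=2.8,fy=2.8,interpolation=2))
E
```

```text
4351 [ -9.81628346 -17.17031677 -90.80087031] [10.75436038 17.06666453 -0.10016798]
(array([   6,   10,   10,    0,    2,   21, 2992,  360,  300,  242,  230,
        178]), array([-90.80087031, -83.24247845, -75.68408659, -68.12569473,
       -60.56730287, -53.00891101, -45.45051915, -37.89212729,
       -30.33373543, -22.77534357, -15.2169517 ,  -7.65855984,
        -0.10016798]))
5 [ -8.85215336 -16.78374813 -90.80087031] [ 10.75436038 -10.10708575 -84.96807391]
((1.0429496765136719, -13.390817642211914), (6.048782825469971, 19.574398040771484), 87.82122802734375)
[-7.29731131e-04 -4.23928305e+01]
hole [546.75497247 230.17443058  44.        ]
```

View pics/held1z.png

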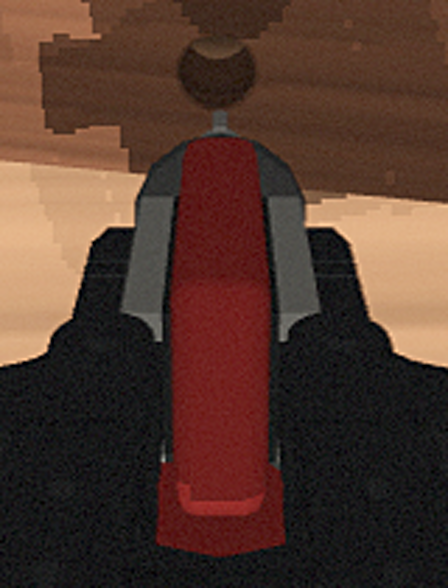

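Run:
```python
from h import *
S=case2w([-54.1,0.3,78]); print(S)
yaw=pi/2+CY+0.25; rot=[pi,0,yaw]
robot.move_l([546,230.6,215],vel=250)
robot.move_ptp(S+[0,0,48.6+60],rot)
robot.move_l(S+[0,0,48.6+8],vel=150)
snap("ap1"); robot.dwell(0.15)
f0=np.mean([robot.get_wrist_force() for _ in range(5)],0)
hit=robot.move_l(S+[0,0,48.6-5],vel=12,contact_N=3)
p=np.array(robot.get_eef_pos()); print(hit,p.round(2),"tip z",p[2]-48.6,(np.array(robot.get_wrist_force())-f0).round(2),robot.get_torque(),robot.get_time_s())
snap("ap2")
```

```text
[ 558.2580623  -123.64592784   78.        ]
True [ 558.08 -123.56  122.33] tip z 73.73275210507168 [-0.07 -0.63  3.79] [ 0.03577088 -0.06328623  0.0401705 ] 18.5917
```

View pics/ap1.png

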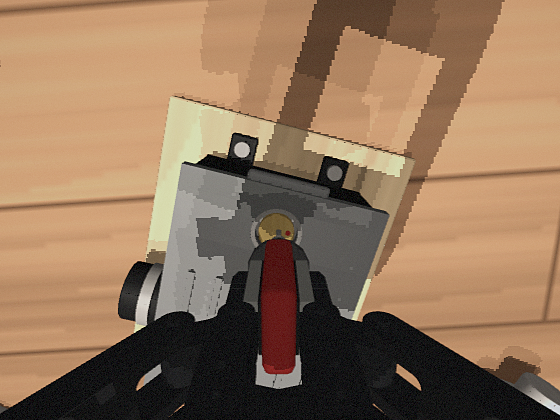

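View pics/ap2.png

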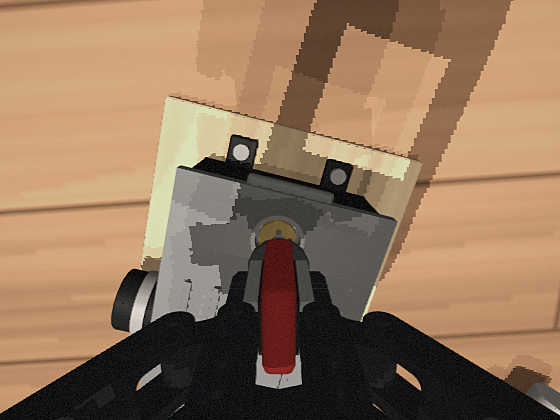

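Run:
```python
from h import *
S=case2w([-54.1,0.3,78])
# baseline from free air unknown now: earlier f0 approx; use relative to -0.9
p0=np.array(robot.get_eef_pos()); z=S[2]+48.6-4.3
fz=lambda: np.mean([robot.get_wrist_force()[2] for _ in range(4)])
for k in range(14):
    z-=1.2
    hit=robot.move_l([S[0],S[1],z],vel=8,contact_N=3.5)
    p=np.array(robot.get_eef_pos()); print(round(z,1),hit,"depth",round(122.3-p[2],2),"F",round(fz(),2),np.round(robot.get_wrist_force(),1))
    if hit or fz()>14.5: break
print(robot.get_time_s())
```

```text
121.1 False depth 1.13 F 4.14 [-1.1  1.   4.1]
119.9 False depth 2.36 F 4.36 [-0.2  0.1  4.4]
118.7 False depth 3.46 F 5.23 [-1.5  0.1  5.2]
117.5 False depth 4.56 F 5.88 [-2.4  0.2  5.9]
116.3 True depth 5.22 F 6.31 [-1.6  0.9  6.3]
20.075
```

Run:
```python
from h import *
S=case2w([-54.1,0.3,78])
z=robot.get_eef_pos()[2]
fz=lambda: np.mean([robot.get_wrist_force()[2] for _ in range(4)])
for k in range(14):
    z-=0.7
    hit=robot.move_l([S[0],S[1],z],vel=6,contact_N=5)
    p=np.array(robot.get_eef_pos()); print(round(z,1),hit,"depth",round(122.3-p[2],2),"F",round(fz(),2),np.round(robot.get_wrist_force(),1),np.round(robot.get_torque(),2))
    if hit or fz()>14: break
print(robot.get_time_s())
```

```text
116.4 False depth 5.41 F 7.04 [-2.3  0.8  7. ] [ 0.2   0.42 -0.05]
115.7 True depth 5.32 F 6.82 [-2.   1.2  6.8] [0.11 0.43 0.01]
20.5333
```

Run:
```python
from h import *
S=case2w([-54.1,0.3,78]); y0=pi/2+CY+0.25
p=[S[0],S[1],117.4]
robot.move_l(p,vel=10)
for a in np.arange(0.1,1.56,0.1):
    t=robot.get_time_s()
    hit=robot.move_l(p,[pi,0,y0-a],contact_N=9)
    f=np.array(robot.get_wrist_force()); print(round(a,2),hit,f.round(1),np.round(robot.get_torque(),2),round(robot.get_eef_pos()[2],2),round(robot.get_time_s()-t,2))
    if hit: break
print(robot.get_time_s(),robot.get_tool_rot())
```

```text
0.1 False [-0.7  0.6  5.9] [ 0.1   0.36 -0.01] 117.71 0.25
0.2 False [-1.3 -0.1  5.4] [-0.02  0.32 -0.01] 117.74 0.25
0.3 False [-1.8  0.1  5.9] [0.   0.33 0.08] 117.72 0.25
0.4 False [-2.1  0.3  6.1] [-0.05  0.28 -0.02] 117.8 0.25
0.5 False [-1.3 -0.5  5. ] [-0.09  0.25  0.02] 117.82 0.25
0.6 False [-0.9 -1.2  6.4] [-0.16  0.25  0.03] 117.86 0.25
0.7 False [-1.2 -1.5  6.4] [-0.22  0.24  0.04] 117.85 0.25
0.8 False [-1.  -1.4  5.7] [-0.29  0.28 -0.04] 117.85 0.25
0.9 False [-1.7 -1.1  6.9] [-0.34  0.26  0.02] 117.86 0.25
1.0 False [-1.2 -1.9  6.4] [-0.32  0.29  0.1 ] 117.87 0.25
1.1 False [-2.3 -1.8  6.4] [-0.36  0.32 -0.01] 117.84 0.25
1.2 False [-2.2 -2.6  6.2] [-0.45  0.33  0.04] 117.86 0.25
1.3 False [-2.2 -3.9  5.8] [-0.49  0.38  0.03] 117.82 0.25
1.4 False [-1.5 -2.7  6.6] [-0.49  0.39  0.08] 117.84 0.25
1.5 False [-2.1 -2.3  5.7] [-0.55  0.41  0.01] 117.82 0.25
24.5333 [ 3.13983072e+00 -1.66217696e-04 -7.22732288e-04]
```

Run:
```python
from h import *
S=case2w([-54.1,0.3,78]); y0=pi/2+CY+0.25
p=[S[0],S[1],117.1]
for a in (1.6,1.7,1.8,1.88,1.95):
    hit=robot.move_l(p,[pi,0,y0-a],contact_N=7)
    f=np.array(robot.get_wrist_force()); print(round(a,2),hit,f.round(1),np.round(robot.get_torque(),2),round(robot.get_eef_pos()[2],2))
    if hit: break
print(robot.get_time_s(),robot.get_tool_rot())
snap("tw1")
```

```text
1.6 False [-2.2 -3.5  6.2] [-0.57  0.48  0.02] 117.53
1.7 False [-2.1 -3.6  6.1] [-0.6   0.51  0.06] 117.52
1.8 False [-2.2 -2.6  5.8] [-0.66  0.55  0.02] 117.48
1.88 False [-2.6 -3.1  6.9] [-0.66  0.6  -0.01] 117.45
1.95 False [-3.1 -2.5  6.3] [-0.69  0.58  0.04] 117.44
25.7833 [ 3.13965159e+00 -4.77423661e-04 -4.50557551e-01]
```

View pics/tw1.png

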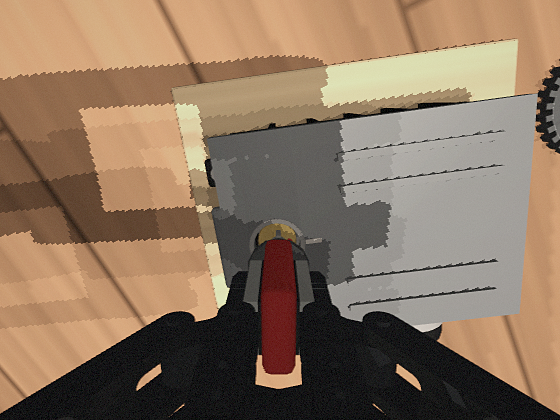

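Run:
```python
from h import *
S=case2w([-54.1,0.3,78]); a=np.array([np.cos(CY),np.sin(CY),0])
for z in (118.5,120,122,124,126,130): 
    robot.move_l([S[0],S[1],z],vel=15); print(z,np.round(robot.get_wrist_force(),1),robot.get_eef_pos()[2])
robot.move_l([S[0],S[1],170],vel=200)
# view from off to the side: camera over stud, key out of way
robot.move_ptp(case2w([-54,0,0])+40*a+[0,0,190],[pi,0,CY+pi/2]); snap("ver1")
im,d,i=load("ver1")
src=[];dst=[]
for x,y in [(-80,-25),(-80,25),(-30,25),(-30,-25)]:
    src.append(proj(i,case2w([x,y,78]))); dst.append([(y+25)*12,(x+80)*12])
print(src)
M=cv2.getPerspectiveTransform(np.float32(src),np.float32(dst))
cv2.imwrite("pics/rectv1.png",cv2.warpPerspective(im,M,(600,600),flags=cv2.INTER_CUBIC))
C=cloud(i,d)
for x,y in [(-54,0),(-60,4),(-60,-4),(-54,8),(-54,30),(-75,0)]:
    u,v=proj(i,case2w([x,y,78])).round().astype(int); print(x,y,C[v,u,2])
print(robot.get_time_s())
```

```text
118.5 [-3.4 -3.1  5.3] 118.76615076640775
120 [-2.4 -4.8  4.4] 120.16076249902746
122 [0.3 0.2 0.4] 121.44830140888429
124 [ 0.6  0.1 -0.9] 123.70612592830543
126 [ 0.2 -0.2 -0.8] 126.13421487386017
130 [ 0.7  0.3 -0.8] 130.22555877622352
[array([241.71712221, 118.4025554 ]), array([312.82107257, 118.33186064]), array([310.93834057, 187.78171269]), array([243.84595612, 187.83588471])]
-54 0 72.70786579730765
-60 4 76.25024124762228
-60 -4 77.44583412188743
-54 8 73.76410597872234
-54 30 78.1985185827331
-75 0 77.48864304742213
29.5
```

View pics/rectv1.png

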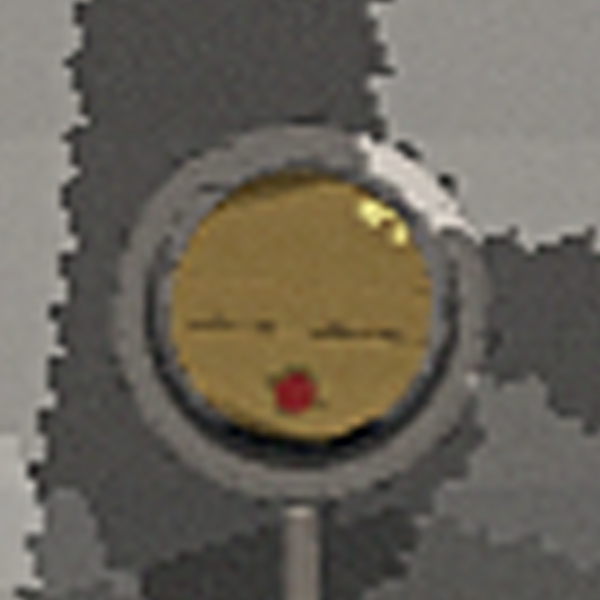

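View pics/ver1.png

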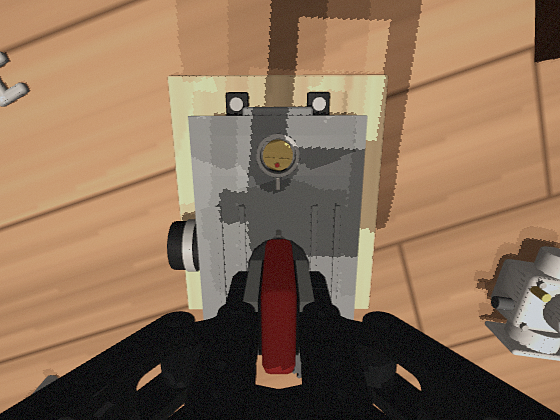

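Run:
```python
from h import *
for n,sa in (("case2",0.25),("case3",0.25),("ver1",-pi/2-0.06)):
    im,d,i=load(n); C=cloud(i,d)
    c,s=np.cos(CY),np.sin(CY); q=C-CC; x=c*q[...,0]+s*q[...,1]+54.1; y=-s*q[...,0]+c*q[...,1]-0.3
    r=np.hypot(x,y); perp=abs(-np.sin(sa)*x+np.cos(sa)*y)
    head=(r<9.5)&(perp>3.5)&(C[...,2]>60); cov=(r>20)&(r<30)&(x<15)&(C[...,2]>70)&(C[...,2]<85)
    print(n,head.sum(),np.median(C[...,2][head]),np.mean(C[...,2][head]),np.median(C[...,2][cov]), C[...,2][head].std())
```

```text
case2 372 78.5661070341804 124.24116322942697 78.29473466929457 80.17445807869618
case3 502 78.3365867394663 78.34834839126418 78.30582411958585 0.6396831952789406
ver1 289 76.9509299573721 76.95305088949915 78.22121129051818 0.6396110389993646
```

Run:
```python
from h import *
q=keyintool("ver1"); t=q[(q[:,2]<-36)&(q[:,2]>-50)]; print(np.median(t[:,2]),np.percentile(t[:,1],[0.5,99.5]),t[:,1].min(),t[:,1].max()); print(np.polyfit(t[:,1],t[:,2],1))
rot=[pi,0,pi/2-0.019]
p=np.array(robot.get_eef_pos()); robot.move_l([p[0],p[1],230],vel=250)
robot.move_ptp([546.3,230.6,200],rot); robot.move_l([546.3,230.6,110],vel=180)
snap("put1"); im,d,i=load("put1")
print(robot.move_l([546.3,230.6,64],vel=60,contact_N=6), robot.get_eef_pos())
print(robot.move_l([546.3,230.6,53],vel=15,contact_N=4), robot.get_eef_pos(),robot.get_wrist_force(),robot.get_time_s())
```

```text
-41.71403993728101 [-16.98368393  15.88250891] -17.375985579133193 17.371261791713483
[-4.08299188e-02 -4.14856633e+01]
False [546.61776566 230.69321651  64.30613102]
True [546.40407401 230.59664551  56.99176257] [-1.30590545 -0.83628958  3.72375491] 33.3417
```

View pics/put1.png

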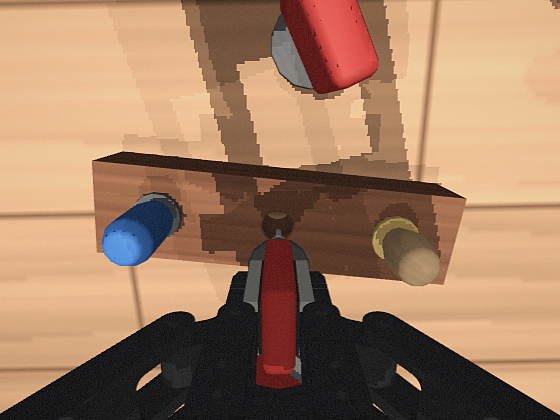

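Run:
```python
from h import *
robot.gripper_to(40); robot.dwell(0.3)
robot.move_l([546.3,230.6,150],vel=100)
robot.move_l([546.3,230.6,230],vel=200); robot.dwell(0.2)
snap("end1"); im,d,i=load("end1"); C=cloud(i,d)
hsv=cv2.cvtColor(im,cv2.COLOR_BGR2HSV); m=((hsv[...,0]<8)|(hsv[...,0]>172))&(hsv[...,1]>150)
m[:150]=0;m[245:]=0; m&=(C[...,2]>90)&(C[...,2]<115)
t=C[m]; print(len(t),np.median(t,0),t.min(0),t.max(0)); A=np.c_[t[:,:2]-t[:,:2].mean(0),np.ones(len(t))]; print(np.linalg.lstsq(A,t[:,2],rcond=None)[0])
im,_=robot.camera("top"); cv2.imwrite("pics/topend.png",im); print(robot.get_time_s(),robot.get_wrist_force())
```

```text
603 [545.18647866 231.07092158  98.85126938] [529.59766553 225.00628853  90.31182109] [563.35234072 236.99933333 101.25902115]
[3.32747918e-02 1.14835073e-02 9.85843850e+01]
35.9667 [0.33939391 0.52686376 0.2216564 ]
```

View pics/end1.png

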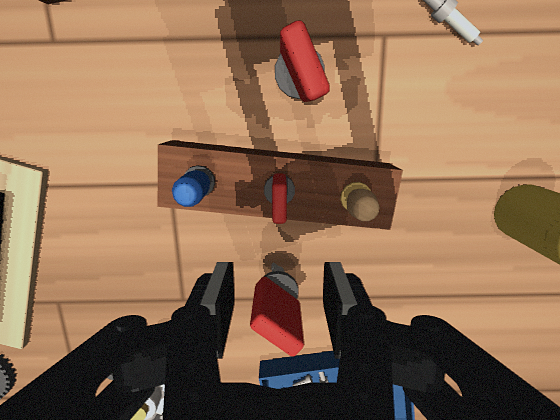

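View pics/topend.png

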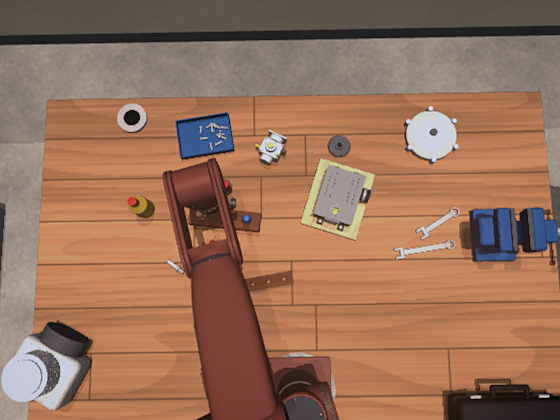

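```bash
python3 -c "
from rig import robot
print(robot.get_time_s()); robot.finish_job()"
```

```text
35.9667
the job is handed in; nothing more can be done
```

The job is handed in at 36 s of the 72 s limit. The cover is shut, the stud is turned and sitting in its catch, and the key is back in the middle hole of the large tool block.

**What I did**
- I swung the cover shut with closed fingers; the push peaked at about 8.5 N.
- I took the smallest red key: 34 × 12 mm handle, top at z 99 mm. The other two red keys on the bench are larger, with tops at about 130 mm.
- I found the slot by sight at +0.25 rad. The blade dropped in first time, with the tip stopping at z 73.7 mm against a slot floor of about 74 mm.
- The stud bottomed about 5.4 mm down. I held it just above that and turned the key 1.95 rad clockwise, with wrist force readings of about 8 N or less.
- I lowered the key into the hole until the flange touched and released it.

**Last checks**
- **Stud:** the red dot points at the tick, within about 0.1 rad. The head sits 1.3 mm below the cover and the spring force had gone when I lifted off, so it is caught rather than sprung back up.
- **Key:** the handle top is at z 98.9 mm (99 mm at the start) and within 1 mm of where it stood. A rough fit to the handle top gives 0.03 rad of tilt.
- **Rest of the bench:** the last top and wrist pictures show nothing visibly moved. In the top picture the arm hides part of the block, but the wrist picture shows both other tools still in it.

**One disagreement:** the key's handle stood across the row of holes, not along it as described. Its size, height and hole all fitted, so I treated it as the right key and put it back the same way.

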